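# Set a sprung probe rod to the length marker

### The job

Stand the grey length marker upright and centred on the narrow top of the setting post, with its red line square across the direction of the probe rod, and let go of it. Then pull the black knob of the sprung rod straight out of the gauge port until the yellow pointer on the rod is level with the marker's red line, and finish while still gripping the knob and holding the rod steady at that length (it springs back if released). Leave the other things on the shelf where they are.

Things in the scene. Friction and masses are not known exactly. Their poses are not given: they have to be found in the camera images.
- port: Fixed gauge port: blue box 80 x 90 x 130 mm (x, y, z), dial on top to 146 mm, foot 130 x 120 x 8 mm. Origin: centre of the underside. A brass bayonet socket (44 mm across, 40 to 65 mm in front of the origin) and chrome tube (22 mm across, to 125 mm in front) stick out level along its own -x, axis 85 mm above the shelf; the rod slides in the tube.
- rod (a joint): Extension of the telescoping rod in m: 0 = fully in (start), grows as the knob is pulled along the port's own -x; stop at 0.12. The spring pulls it back in with 2.8 N at 0 and 70 N/m more as it extends (9.5 N at 0.095); it returns when released. It only slides, and neither turns nor tilts.
- knob: Black grip on the rod's outer end, lying along the rod: 24 mm across, 34 mm long, then a chrome end flange 34 mm across, 5 mm thick. Origin: centre of the black part, 85 mm above the shelf, 165 mm plus the extension in front of the port's origin (its -x). Own x points back to the port, z up. Clear all round; grip it from above, fingers closing across the rod.
- pointer_tip (a point): Red end of the yellow pointer vane, a plate 3 mm thick (along the rod), 8 mm high, standing out level and square from the rod towards the post, 28 mm inward of the knob's centre. This point is 48 mm to the side (port's own +y) of the rod's axis, 85 mm high. Axes parallel to the port's. Moves with the rod.
- post_top (a point): Centre of the flat top of the setting post, 50 mm above the shelf: aluminium column, top 20 mm (own x, along the rod) by 44 mm (own y), on a dark foot 64 x 64 x 6 mm, fixed 80 mm to the side of the rod's axis (port's +y). Axes parallel to the port's within 0.05 rad, z up. Lies level with the pointer at an extension between 0.055 and 0.095 m.
- marker: Loose grey length marker, about 70 g, standing: base 30 x 44 x 16 mm (x, y, z), upright blade in its middle 10 mm thick (x), 36 mm wide (y), from 16 to 50 mm height. Red line along own y over the blade's top and down its ends, at own x = 0. Origin: centre of the underside. Same after a half turn. Grip the blade from above, closing along x. On the post its own x goes along the rod.
- elbow: Bystander: cast aluminium pipe elbow, 44 mm high, two flanged arms 54 mm long (own +x and +y). Origin: underside at the corner.
- holder: Bystander: grey ABS tap plug holder 60 x 110 x 26 mm with small plugs to 38 mm height. Origin: centre of the underside.
- ferrule: Bystander: copper ferrule, ring 26 mm across, 22 mm high. Origin: centre of the underside.
- ferrule2: Bystander: second copper ferrule, the same size.
- spare_plug: Bystander: spare chrome probe plug standing on end, 30 mm across at its foot, 52 mm high. Origin: centre of the underside.
- spanner: Bystander: steel spanner lying flat along its own x. Origin on its underside.
There are look-alikes about, which are no part of the job. Leave any green or orange look-alike of the marker alone.

How it is judged:
By the outcome, as a careful person would: the job done as asked, in the order asked, and still so for the second after the job is handed in, while the arm keeps its last pose, push and grip.
It also fails if it takes over 54 s, if anything falls off the work surface, if the arm or the gripper's body presses on something with over 40 N, if the wrist force passes 120 N, or if a joint passes its speed limit or range.

### The arm

A 7-joint arm with a two-finger parallel gripper is mounted at the origin on the work surface. World frame = base frame: x ahead of the robot, y to its left, z up, the work surface at z = 0. Lengths are in m, angles in rad, forces in N, time in s.
With the tool pointing down it reaches from about 0.4 to 0.875 m from the base axis. Payload 4.4 kg.
Tool frame: the origin (TCP) lies on the centre line of the jaws, within the pads' length; the fingertips stand 11 mm ahead of it and the grasp point (between the pads) lies 8 mm behind it; y points along the fingers, x is the direction in which the jaws open and shut, and the axes are right-handed (so a half turn about y gives the same grasp; the last joint's range is limited). The gripper opens to 85 mm and grips with 20 to 120 N. Pads are 22 mm wide; open, the fingers measure 114 mm over their backs; the gripper's body (76 mm by 85 mm) begins 54 mm behind the grasp point. The pads swing forward as they close: fully open they stand 13 mm farther back than shut.
Start: joints at [-1.325, 0.628, 0.038, 1.517, -0.027, 0.996, -0.02], TCP at [0.199, 0.619, 0.242] pointing down, gripper open.
Joint ranges: [-3.06, 3.06], [-0.37, 2.12], [-1.25, 1.32], [0.18, 2.47], [-1.1, 4.24], [0.23, 1.98], [-2.94, 2.94]. Speed limits (rad/s): [2.57, 2.57, 3.14, 3.14, 3.14, 3.14, 3.14].

### API

Orientations are given as a 3x3 rotation matrix whose columns are the frame's x, y, z axes.
In Python, from bench import env gives the robot as it stands.
- The arm moves only by the tool play_rows, never from a script. Its argument "plan" is a list that holds one entry, the list of rows, each a list of 4 numbers: the shift along the tool's x, y, z in mm, then the turn about the tool's y in degrees. A call has 1 to 20 rows; each row shifts and turns the pose as measured when the row begins, along the tool's axes as they then stand; what a row does not reach is not made up. A row lasts 1/10 s, in which the tool goes at most 50 mm and 8.59 degrees, less where a joint would pass 70% of its speed; a pose out of reach is approached as far as the arm can. A call is refused whole if a number of a shift passes 50 or a number of a turn 8.59, either way. A call with a gripper value outside its range is refused whole. "jaw" is the opening, from 0 (shut) to 1 (fully open), set as the call begins (left out, the last holds). The fingers move at their own pace and stop on an object; "squeeze" is the grip in N (left out, the last holds). Time passes only in rows, so rows that do not move let the fingers close. It gives the time, the measured TCP pose, the force and the opening at its end, in the units of the state.
- env.get_obs(): the state, without advancing time (a new reading comes with each control period).
- env.camera(name): name is "scene" or "side" or "wrist"; returns a dict with "pixels" (400x640x3 uint8, red, green, blue), "depth" (400x640 float32, m along the optical axis (not along the pixel's ray), 0 where there is no reading), "fx", "fy", "cx", "cy" (pixels), "world_to_cam" (4x4, takes a point from world to camera coordinates); the wrist camera has in their place "hand_eye" (4x4, takes a point from camera to tool coordinates, whose origin is the TCP and whose axes are the tool frame's). Camera axes: x right, y down, z forward; pixel columns grow to the right and rows downward; lengths in m; the calibration is good to about 2 mm. A picture is of the moment at which its call begins: read the wrist's pose just before it.
- env.hand_in(): hands the job in, once; it reports no verdict.
The state is a dict: "t": time; "qpos": joint angles; "dq": joint speeds; "effort": joint torques, N m; "tool_pos": TCP position; "eef_rot": TCP orientation; "wrist_force": force on the tool from outside, world axes, zero at the start; "torque": the same for the moment, N m; "gripper_width": finger opening in m.
Only numpy, scipy, OpenCV 4.12 (cv2) and the standard library are available. Lean on these libraries where they do the work, as an engineer would, in place of code of your own. Each camera call takes 0.05 s, during which the arm holds its last target. There are 200 camera calls.

## Working session

There is one attempt and no reset: what is moved stays moved. The work goes in short steps, Python scripts to look and compute and a tool call to move; the robot and the scene stay as the last step left them, time stands still between calls to the robot, and variables do not carry over. Pictures are saved under pics/ and viewed, about 8 in all and at most 12, crops included, and the job is handed in when it is done.

Besides the shell and the picture viewer there is one more tool, called after "Call:" by a JSON object that holds its "fn" and its "kwargs", one argument or row to a line. play_rows: Moves the arm, as the interface text tells. Its arguments: {"type":"object","properties":{"plan":{"type":"array","items":{"type":"array","items":{"type":"array","items":{"type":"number"}}}},"jaw":{"type":"number"},"squeeze":{"type":"number"}},"required":["plan"]}

```bash
ls; mkdir -p pics; cat > h.py <<'E'
import numpy as np, cv2
from bench import env
def grab(n):
    o=env.get_obs(); c=env.camera(n)
    if n=="wrist":
        T=np.eye(4);T[:3,:3]=o["eef_rot"];T[:3,3]=o["tool_pos"];c["c2w"]=T@c["hand_eye"]
    else: c["c2w"]=np.linalg.inv(c["world_to_cam"])
    return c
def save(c,f,crop=None,s=1):
    im=c["pixels"][:,:,::-1]
    if crop: im=im[crop[1]:crop[3],crop[0]:crop[2]]
    cv2.imwrite("pics/"+f,cv2.resize(im,None,fx=s,fy=s,interpolation=cv2.INTER_CUBIC))
def ray(c,u,v):
    d=c["c2w"][:3,:3]@np.array([(u-c["cx"])/c["fx"],(v-c["cy"])/c["fy"],1]);return c["c2w"][:3,3],d
def plane(c,u,v,z):
    o,d=ray(c,u,v);return o+d*(z-o[2])/d[2]
def cloud(c):
    v,u=np.mgrid[:400,:640];d=c["depth"]
    P=np.stack([(u-c["cx"])/c["fx"]*d,(v-c["cy"])/c["fy"]*d,d],-1)
    return P@c["c2w"][:3,:3].T+c["c2w"][:3,3]
def proj(c,p):
    q=np.linalg.inv(c["c2w"])@np.append(p,1);return c["fx"]*q[0]/q[2]+c["cx"],c["fy"]*q[1]/q[2]+c["cy"]
E
python3 - <<'E'
from h import *
np.set_printoptions(precision=4,suppress=True)
cs=[grab("scene"),grab("side"),grab("wrist")]
for c,n in zip(cs,"abc"):
    print(c["c2w"],c["fx"]); 
save(cs[0],"a.png",s=1.25);save(cs[1],"b.png",s=1.25);save(cs[2],"c.png")
import pickle;pickle.dump(cs,open("cs.pkl","wb"))
print(env.get_obs())
E
```

```text
pics
[[-0.5507  0.6833 -0.4794  1.2828]
 [ 0.8345  0.4398 -0.3318  0.4317]
 [-0.0158 -0.5828 -0.8124  1.3063]
 [ 0.      0.      0.      1.    ]] 492.5333408503604
[[ 0.8602 -0.2868  0.4216  0.0546]
 [-0.5099 -0.484   0.7111 -0.9003]
 [ 0.0001 -0.8267 -0.5626  0.7259]
 [ 0.      0.      0.      1.    ]] 469.9148106674666
[[ 0.3074  0.8994  0.3107  0.1205]
 [ 0.9516 -0.2901 -0.1015  0.645 ]
 [-0.0012  0.3269 -0.9451  0.3727]
 [ 0.      0.      0.      1.    ]] 316.5301944716695
{'t': 0.15, 'qpos': array([-1.3248,  0.6292,  0.0385,  1.5181, -0.027 ,  0.9963, -0.02  ]), 'dq': array([-0.0002, -0.0022,  0.0011, -0.004 , -0.0009, -0.0006, -0.0011]), 'effort': array([  0.001 , -56.3801,   1.2274, -19.3653,   0.0111,   0.0074,
        -0.    ]), 'tool_pos': array([0.1992, 0.6182, 0.2416]), 'eef_rot': array([[ 0.3068, -0.0004, -0.9518],
       [ 0.9518, -0.0014,  0.3068],
       [-0.0015, -1.    , -0.    ]]), 'wrist_force': array([-0.5651,  0.0076, -0.5938]), 'torque': array([ 0.0624, -0.0143,  0.0359]), 'gripper_width': 0.0856112596415037}
```

View pics/a.png

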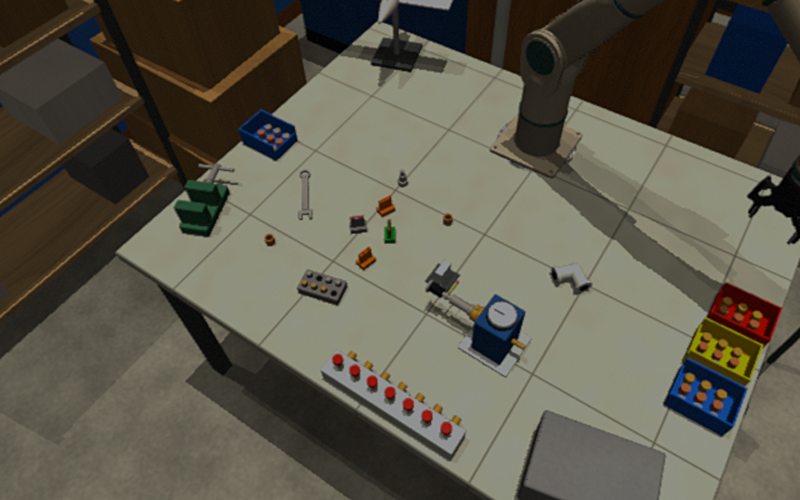

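View pics/b.png

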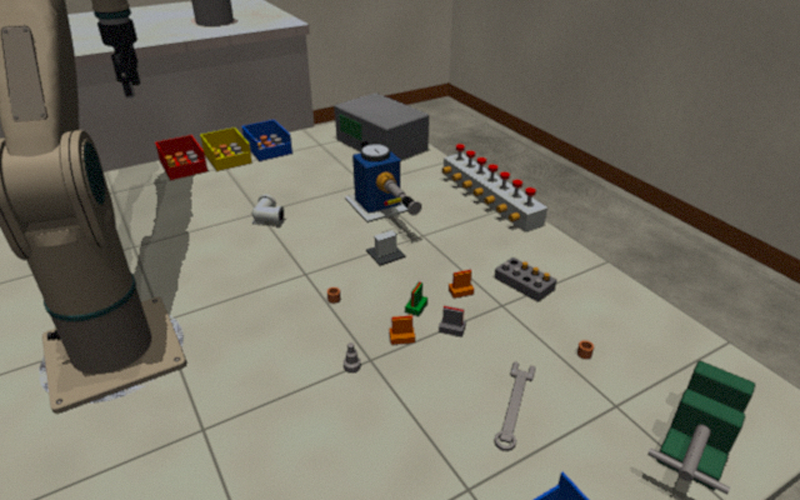

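Candidates in the scene view: grey block with red line at (358,224), orange ones at (385,205) and (366,258), and a green one at (390,232). The side view shows the grey one at (452,320). Only the grey one fits. Next I'll enlarge it and measure.

```bash
python3 - <<'E'
from h import *
import pickle
np.set_printoptions(precision=4,suppress=True)
a,b,_=pickle.load(open("cs.pkl","rb"))
ia=a["pixels"][150:210,260:340,::-1]; ib=b["pixels"][225:285,320:400,::-1]
ic=a["pixels"][195:255,330:410,::-1]; id_=b["pixels"][140:215,270:370,::-1]
r=lambda i:cv2.resize(i,(400,300),interpolation=cv2.INTER_CUBIC)
cv2.imwrite("pics/d.png",np.vstack([np.hstack([r(ia),r(ib)]),np.hstack([r(ic),r(id_)])]))
for c,pts in((a,[(286,179),(308,164),(293,206),(312,186),(353,217),(403,250),(346,236)]),(b,[(362,256),(402,332),(308,196),(308,208),(332,166),(300,120)])):
    P=cloud(c)
    for u,v in pts: print(u,v,P[v,u],c["depth"][v,u])
# high points on rod region
for n,c in(("a",a),("b",b)):
    P=cloud(c); m=(c["depth"]>0)&(P[...,2]>.012)&(P[...,0]>.3)&(P[...,0]<.9)&(abs(P[...,1])<.45)
    k,l,s,ce=cv2.connectedComponentsWithStats(m.astype(np.uint8))
    for i in range(1,k):
        if s[i,4]>30: q=P[l==i];print(n,ce[i],s[i,4],np.median(q,0),q.min(0),q.max(0))
E
```

```text
286 179 [ 0.5412 -0.2515  0.0217] 1.6258942
308 164 [ 0.4479 -0.2281  0.0194] 1.6647084
293 206 [ 0.6159 -0.1691  0.0206] 1.5635806
312 186 [ 0.5265 -0.1567  0.0351] 1.5905925
353 217 [0.5651 0.0225 0.0501] 1.5004399
403 250 [0.635  0.2214 0.142 ] 1.3262985
346 236 [ 0.6061  0.0239 -0.0031] 1.5235417
362 256 [ 0.536  -0.2592  0.0268] 1.0521876
402 332 [ 0.4963 -0.4556 -0.002 ] 0.91194004
308 196 [0.5462 0.0071 0.0308] 1.2435985
308 208 [ 0.5369 -0.0086  0.0049] 1.2431269
332 166 [0.6329 0.028  0.0862] 1.2638319
300 120 [0.6374 0.2143 0.1456] 1.3648261
a [321.3333 141.0702] 57 [ 0.346  -0.2426  0.0286] [ 0.3289 -0.2538  0.0122] [ 0.3563 -0.232   0.0537]
a [307.5    163.4394] 132 [ 0.4543 -0.225   0.0287] [ 0.4335 -0.2454  0.0123] [ 0.476  -0.2056  0.0555]
a [357.7105 173.8947] 38 [ 0.3944 -0.0655  0.018 ] [ 0.377  -0.0794  0.0127] [ 0.4068 -0.0519  0.025 ]
a [285.4318 177.6591] 132 [ 0.5425 -0.2515  0.0284] [ 0.5194 -0.2812  0.0121] [ 0.5644 -0.2287  0.0542]
a [310.9615 184.4135] 104 [ 0.5212 -0.1642  0.0205] [ 0.4973 -0.1901  0.0124] [ 0.5403 -0.1459  0.0534]
a [214.8158 190.1579] 38
[... 1187 characters left out ...]
 [ 0.6134 -0.1782  0.028 ] [ 0.5907 -0.1943  0.0121] [ 0.6383 -0.157   0.0515]
b [333.594  238.4402] 234 [ 0.5112 -0.1766  0.0251] [ 0.4894 -0.1942  0.0121] [ 0.5394 -0.1573  0.0521]
b [266.9747 234.3165] 79 [ 0.3909 -0.0728  0.0184] [ 0.3775 -0.0824  0.0121] [ 0.4019 -0.0527  0.0241]
b [362.3467 255.1146] 323 [ 0.5364 -0.2599  0.0282] [ 0.5131 -0.2795  0.0122] [ 0.5617 -0.2348  0.0529]
b [321.8319 262.2006] 339 [ 0.4466 -0.234   0.0277] [ 0.4248 -0.2531  0.0123] [ 0.4717 -0.2075  0.0524]
b [468.9062 277.5729] 96 [ 0.7    -0.4256  0.018 ] [ 0.6871 -0.4384  0.0124] [ 0.7147 -0.4135  0.024 ]
b [281.2111 285.3667] 180 [ 0.3383 -0.2515  0.0283] [ 0.3274 -0.2609  0.012 ] [ 0.3541 -0.2351  0.053 ]
```

View pics/d.png

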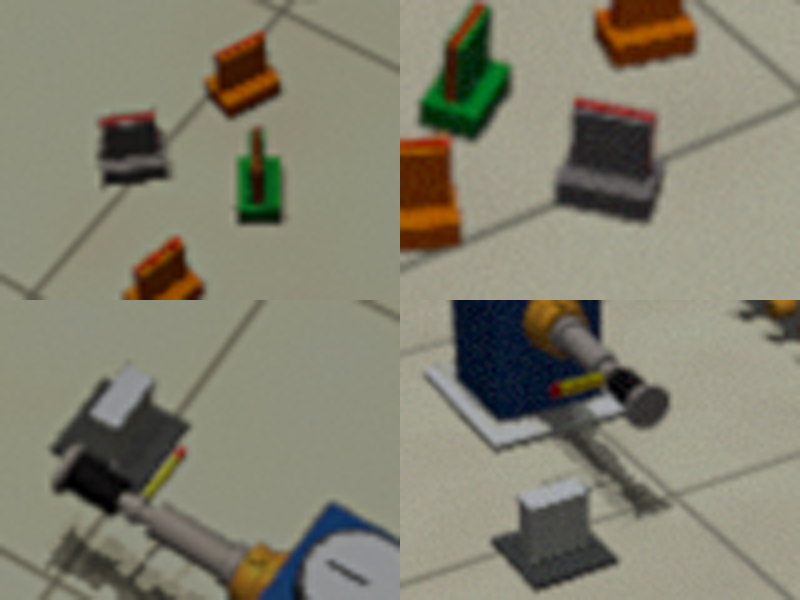

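The crop confirms it. The grey marker stands upright with its red line on top, running (100,122)-(155,117) in the scene crop and (573,103)-(655,118) in the side crop. The post has a light top, and the rod points away from the port.

```bash
cat >> h.py <<'E'
def wrap(a): return (a+90)%180-90
def delta(p,yaw=None):
    o=env.get_obs();R=o["eef_rot"];d=R.T@(np.array(p)-o["tool_pos"])*1000
    cy=np.degrees(np.arctan2(R[1,0],R[0,0]))
    print("tcp",o["tool_pos"].round(4),"yaw",cy.round(2),"shift mm",d.round(1),"turn",None if yaw is None else round(-wrap(yaw-cy),2),"tilt",R[:2,1].round(4),"q7",o["qpos"][6].round(3),"t",o["t"])
def tri(c1,p1,c2,p2):
    o1,d1=ray(c1,*p1);o2,d2=ray(c2,*p2)
    s=np.linalg.lstsq(np.stack([d1,-d2],1),o2-o1,rcond=None)[0]
    x,y=o1+d1*s[0],o2+d2*s[1];return (x+y)/2,np.linalg.norm(x-y)
E
python3 - <<'E'
from h import *
import pickle
a,b,_=pickle.load(open("cs.pkl","rb"))
A=lambda u,v:(260+u/5-.4,150+v/5-.4);B=lambda u,v:(320+u/5-.4,225+v/5-.4)
for z in[.05]:
  print([plane(a,*A(*p),z).round(4) for p in((100,122),(155,117))],[plane(b,*B(*p),z).round(4) for p in((573,103),(655,118))])
# ends pair: side-left is nearer robot?
for p in((100,122),(155,117)):
  for q in((573,103),(655,118)): print(p,q,tri(a,A(*p),b,B(*q)))
R=env.get_obs()["eef_rot"]; print(env.camera("wrist")["hand_eye"].round(3))
delta([.54,-.255,.25],0)
E
```

```text
[array([ 0.5522, -0.2662,  0.05  ]), array([ 0.5295, -0.2385,  0.05  ])] [array([ 0.679 , -0.3327,  0.05  ]), array([ 0.7033, -0.3589,  0.05  ])]
(100, 122) (573, 103) (array([ 0.61105684, -0.30328239,  0.07312973]), np.float64(0.13493104084941923))
(100, 122) (655, 118) (array([ 0.62091675, -0.31749517,  0.07477816]), np.float64(0.16931374433632715))
(155, 117) (573, 103) (array([ 0.6007931 , -0.28885682,  0.07351274]), np.float64(0.17007525030793935))
(155, 117) (655, 118) (array([ 0.61049665, -0.30321471,  0.07582263]), np.float64(0.20448545036368337))
[[ 1.    -0.001  0.     0.001]
 [-0.001 -0.327  0.945 -0.131]
 [-0.001 -0.945 -0.327  0.083]
 [ 0.     0.     0.     1.   ]]
tcp [0.1993 0.6183 0.2417] yaw 72.14 shift mm [-726.7   -7.4 -592.2] turn 72.14 tilt [-0.0004 -0.0011] q7 -0.02 t 0.2
```

Call:
{"fn": "play_rows", "kwargs": {
  "plan": [
    [[-36,0,-30,0],[-36,0,-30,0],[-36,0,-30,0],[-36,0,-30,0],[-36,0,-30,0],[-36,0,-30,0],[-36,0,-30,0],[-36,0,-30,0],[-36,0,-30,0],[-36,0,-30,0],[-36,0,-30,0],[-36,0,-30,0],[-36,0,-30,0],[-36,0,-30,0],[-36,0,-30,0],[-36,0,-30,0],[-36,0,-30,0],[-36,0,-30,0],[-36,0,-30,0],[-36,0,-30,0]]
  ]
}}

```text
t: 2.2
tool_pos: [0.5639, -0.2748, 0.2374]
eef_rot: [[0.292, 0.003, -0.956], [0.956, 0.007, 0.292], [0.008, -1.0, -0.001]]
wrist_force: [0.7, 0.2, 0.3]
gripper_width: 0.0855
```

```bash
python3 - <<'E'
from h import *
delta([.541,-.252,.2],39)
E
```

```text
tcp [ 0.5639 -0.2748  0.2374] yaw 73.01 shift mm [14.9 37.4 28.6] turn 34.01 tilt [0.0032 0.007 ] q7 1.778 t 2.2
```

Call:
{"fn": "play_rows", "kwargs": {
  "plan": [
    [[15,10,28,0],[0,10,0,8.5],[0,0,0,8.5],[0,0,0,8.5],[0,0,0,8.5],[0,0,0,0]]
  ],
  "jaw": 0.5
}}

```text
t: 2.8
tool_pos: [0.5422, -0.2641, 0.2137]
eef_rot: [[0.785, 0.003, -0.619], [0.619, 0.001, 0.785], [0.003, -1.0, -0.001]]
wrist_force: [0.5, 0.0, 1.0]
gripper_width: 0.0431
```

```bash
python3 - <<'E'
from h import *
import pickle
c=grab("wrist");save(c,"w1.png");pickle.dump(c,open("w1.pkl","wb"))
delta([.541,-.252,.2],39)
P=cloud(c);m=(c["depth"]>0)&(P[...,2]>.044)&(P[...,2]<.06)
k,l,s,ce=cv2.connectedComponentsWithStats(m.astype(np.uint8))
for i in range(1,k):
    if s[i,4]>30:q=P[l==i];print(ce[i],s[i],q.mean(0).round(4),np.median(q[:,2]))
px=c["pixels"].astype(int);r=(px[...,0]>110)&(px[...,1]<70)&(px[...,2]<70)
k,l,s,ce=cv2.connectedComponentsWithStats(r.astype(np.uint8))
for i in range(1,k):
    if s[i,4]>20:print("red",ce[i],s[i])
E
```

```text
tcp [ 0.5423 -0.2641  0.2138] yaw 38.46 shift mm [ 6.5 13.8 10.2] turn -0.54 tilt [0.0032 0.0015] q7 1.292 t 2.85
[146.88888889  22.93589744] [138  15  19  17 234] [ 0.3445 -0.2442  0.0502] 0.05086143512415689
[265.28816794  90.69656489] [250  70  31  43 524] [ 0.4509 -0.2274  0.0495] 0.04963144012072024
[365.74606299  84.92716535] [345  78  43  15 508] [ 0.5171 -0.169   0.0497] 0.04974061278928599
[443.1039823  158.40044248] [429 141  29  36 452] [ 0.6171 -0.1731  0.0494] 0.049686090864705296
[326.79844961 174.74677003] [321 156  12  39 387] [ 0.5406 -0.2535  0.0496] 0.04968641826226122
[  9.44152047 337.37719298] [  0 319  25  43 342] [ 0.3741 -0.6256  0.053 ] 0.05316477570475231
[ 86.29891304 378.16304348] [ 69 359  33  41 184] [ 0.469  -0.6243  0.0561] 0.05870564945879897
[  5.55555556 396.80555556] [  0 392  17   8  72] [ 0.4016 -0.7296  0.0465] 0.046121960482936264
red [284.26618705  92.76978417] [273  67  21  47 139]
red [259.234375  79.953125] [254  72  12  22  64]
red [372.32692308  85.78846154] [358  83  29   6 104]
red [269.65217391  92.08695652] [266  85   8  14  23]
red [269.26923077 105.76923077] [266 100   7  12  26]
red [444.35220126 159.29559748] [433 143  23  33 159]
```

View pics/w1.png

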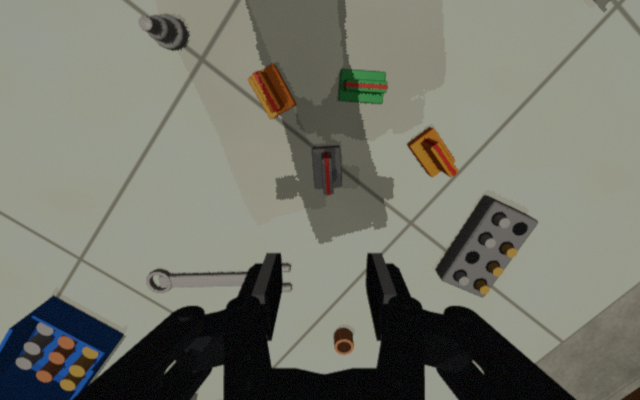

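The marker is at about (327,172), between the fingers, with its line running (326,155)-(328,194). It is clear of its neighbours.

```bash
python3 - <<'E'
from h import *
import pickle
c=pickle.load(open("w1.pkl","rb"))
P=cloud(c);m=(c["depth"]>0)&(P[...,2]>.044)&(P[...,2]<.056);m[:150]=0;m[200:]=0;m[:,:310]=0;m[:,345:]=0
px=c["pixels"].astype(int);r=(px[...,0]>1.7*px[...,1])&(px[...,0]>50);r[:150]=0;r[200:]=0;r[:,:310]=0;r[:,345:]=0
for n,k in(("blade",m),("red",r)):
    v,u=np.nonzero(k);Q=np.array([plane(c,x,y,.05)[:2] for x,y in zip(u,v)])
    if n=="red":print("rows",v.min(),v.max())
    rc=cv2.minAreaRect((Q*1000).astype(np.float32));d=np.linalg.svd(Q-Q.mean(0))[2][0]
    print(n,len(v),Q.mean(0),rc,"line angle",np.degrees(np.arctan2(d[1],d[0])))
delta([.5406,-.2535,.05],38.5)
E
```

```text
blade 387 [ 0.54056905 -0.25340429] ((540.92822265625, -253.77618408203125), (9.874787330627441, 37.595245361328125), 41.83338165283203) line angle -48.28370961794009
rows 152 194
red 171 [ 0.54034154 -0.25295888] ((539.7528076171875, -252.3466796875), (4.037660121917725, 41.296546936035156), 41.9315071105957) line angle -48.51554696177988
tcp [ 0.5423 -0.2641  0.2138] yaw 38.46 shift mm [  4.7 163.8   9.4] turn -0.04 tilt [0.0032 0.0015] q7 1.292 t 2.85
```

Call:
{"fn": "play_rows", "kwargs": {
  "plan": [
    [[5,30,9.5,-3.4],[0,40,0,0],[0,40,0,0],[0,0,0,0]]
  ]
}}

```text
t: 3.25
tool_pos: [0.5434, -0.2534, 0.1029]
eef_rot: [[0.733, 0.01, -0.681], [0.681, 0.0, 0.733], [0.007, -1.0, -0.006]]
wrist_force: [-2.0, 1.1, 0.8]
gripper_width: 0.0428
```

```bash
python3 - <<'E'
from h import *
delta([.5406,-.2535,.031],41.8)
E
```

```text
tcp [ 0.5434 -0.2534  0.1029] yaw 42.89 shift mm [-2.7 71.9  2.3] turn 1.09 tilt [0.0097 0.0003] q7 1.386 t 3.25
```

Call:
{"fn": "play_rows", "kwargs": {
  "plan": [
    [[-2.7,15,2.3,1.1],[0,20,0,0],[0,20,0,0],[0,8,0,0],[0,0,0,0],[0,0,0,0]]
  ]
}}

```text
t: 3.85
tool_pos: [0.5461, -0.2566, 0.0468]
eef_rot: [[0.739, 0.021, -0.674], [0.674, -0.003, 0.739], [0.013, -1.0, -0.016]]
wrist_force: [0.1, 0.2, 0.8]
gripper_width: 0.0429
```

```bash
python3 - <<'E'
from h import *
delta([.5406,-.2535,.031],41.8)
c=grab("wrist");save(c,"w2.png",(200,100,440,300),2.5)
E
```

```text
tcp [ 0.5461 -0.2566  0.0468] yaw 42.37 shift mm [-2.2 15.7  6.3] turn 0.57 tilt [ 0.0208 -0.0029] q7 1.407 t 3.85
```

View pics/w2.png

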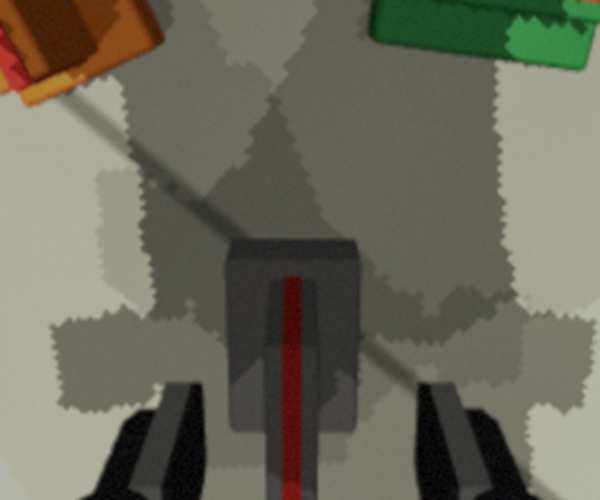

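The wrist crop shows the blade (red line at u≈292) between the pads (205 and 418), just left of the middle, as the numbers also say. I'll correct, lower and close.

Call:
{"fn": "play_rows", "kwargs": {
  "plan": [
    [[-2.2,5,6.3,0.6],[0,11,0,0]]
  ]
}}

```text
t: 4.1
tool_pos: [0.5424, -0.2544, 0.0333]
eef_rot: [[0.746, 0.026, -0.665], [0.666, -0.006, 0.746], [0.016, -1.0, -0.022]]
wrist_force: [0.7, -0.1, 0.0]
gripper_width: 0.0428
```

```bash
python3 - <<'E'
from h import *
delta([.5406,-.2535,.031],41.8)
E
```

```text
tcp [ 0.5424 -0.2544  0.0333] yaw 41.75 shift mm [-0.8  2.3  1.9] turn -0.05 tilt [ 0.0264 -0.0055] q7 1.408 t 4.1
```

Call:
{"fn": "play_rows", "kwargs": {
  "plan": [
    [[-0.8,1,2,0],[0,0,0,0],[0,0,0,0],[0,0,0,0],[0,0,0,0]]
  ],
  "jaw": 0,
  "squeeze": 40
}}

```text
t: 4.6
tool_pos: [0.5393, -0.2528, 0.031]
eef_rot: [[0.746, 0.024, -0.666], [0.666, -0.005, 0.746], [0.015, -1.0, -0.02]]
wrist_force: [-0.5, -0.2, 0.3]
gripper_width: 0.0098
```

Call:
{"fn": "play_rows", "kwargs": {
  "plan": [
    [[0,-20,0,0],[0,-40,0,0],[0,-40,0,0],[0,-40,0,0],[0,0,0,0]]
  ]
}}

```text
t: 5.1
tool_pos: [0.5352, -0.2518, 0.1737]
eef_rot: [[0.746, 0.02, -0.666], [0.666, -0.003, 0.746], [0.013, -1.0, -0.016]]
wrist_force: [-0.0, -0.6, -0.4]
gripper_width: 0.0096
```

```bash
python3 - <<'E'
from h import *
delta([.55,.012,.2],90)
E
```

```text
tcp [ 0.5352 -0.2518  0.1737] yaw 41.76 shift mm [187.1 -26.7 186.5] turn -48.24 tilt [ 0.0203 -0.0027] q7 1.353 t 5.1
```

Call:
{"fn": "play_rows", "kwargs": {
  "plan": [
    [[28,-15,27,0],[28,-15,27,0],[28,-15,27,0],[28,-15,27,0],[28,-15,27,0],[0,0,0,-8.5],[0,0,0,-8.5],[0,0,0,-8.5],[0,0,0,-8.5],[0,0,0,-8.5],[0,0,0,-5.7],[0,0,0,0]]
  ]
}}

```text
t: 6.3
tool_pos: [0.5463, -0.0454, 0.2439]
eef_rot: [[-0.005, 0.013, -1.0], [1.0, -0.001, -0.005], [-0.001, -1.0, -0.013]]
wrist_force: [-1.1, 0.1, -1.0]
gripper_width: 0.0094
```

```bash
python3 - <<'E'
from h import *
import pickle
c=grab("wrist");save(c,"w3.png",s=1.25);pickle.dump(c,open("w3.pkl","wb"))
delta([.55,.012,.2],90)
E
```

```text
tcp [ 0.5462 -0.0454  0.2438] yaw 90.14 shift mm [57.5 43.8 -3.3] turn 0.14 tilt [ 0.0127 -0.0013] q7 1.661 t 6.35
```

View pics/w3.png

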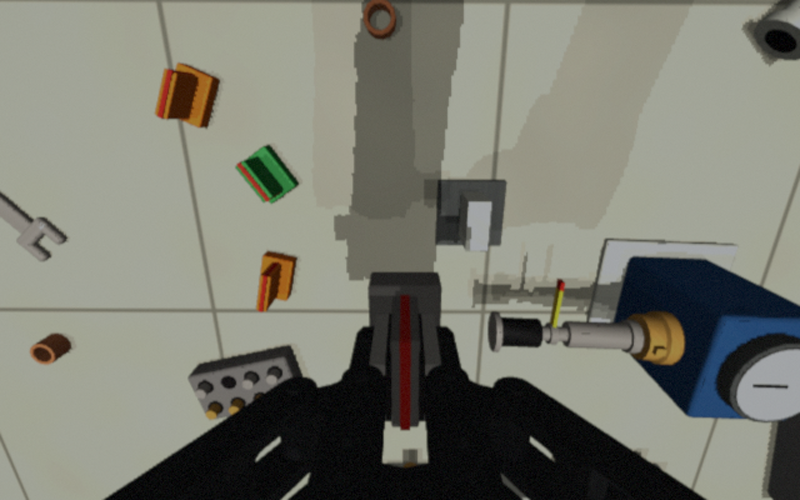

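The post's light top is at about (478,226), the red pointer end at (560,284), the knob at (520,332) and the tube at (600,334). The held marker's red line is at u≈404, straight in the hand. Now I'll measure all of these.

```bash
cat > m.py <<'E'
from h import *
import pickle
c=pickle.load(open("w3.pkl","rb"));P=cloud(c);D=c["depth"]>0
def comp(m,seed):
    k,l=cv2.connectedComponents(m.astype(np.uint8));v,u=np.nonzero(m);i=np.argmin((u-seed[0])**2+(v-seed[1])**2);return l==l[v[i],u[i]]
def rect(n,m,z):
    v,u=np.nonzero(m);Q=np.array([plane(c,x,y,z)[:2] for x,y in zip(u,v)])*1000
    print(n,len(v),"mean",Q.mean(0).round(1),"rect",cv2.minAreaRect(Q.astype(np.float32)),"z",np.median(P[m][:,2]).round(4))
t=comp(D&(P[...,2]>.044)&(P[...,2]<.056),(382,181));rect("post",t,.05)
px=c["pixels"].astype(int);br=comp((px.min(2)>150)&(px[...,0]<256)&(np.abs(np.arange(640)-382)<20)[None]&(np.abs(np.arange(400)-181)<30)[:,None],(382,181));rect("postcol",br,.05)
rod=D&(P[...,2]>.07)&(P[...,2]<.12)
# rod/knob: top ridge by columns
for u in list(range(392,440,4))+list(range(455,505,5)):
    v=np.nonzero(rod[:,u]&(np.arange(400)>240)&(np.arange(400)<295))[0]
    if len(v): print(u,v.min(),v.max(),plane(c,u,(v.min()+v.max())/2,.085).round(4),P[v,u,2].max().round(4))
yel=(px[...,0]>130)&(px[...,1]>120)&(px[...,2]<80)&(np.arange(400)<275)[:,None]&(np.arange(640)>420)[None]&(np.arange(640)<470)[None];rect("vane",yel,.085)
red=(px[...,0]>100)&(px[...,1]<60)&(np.arange(400)<240)[:,None]&(np.arange(640)>430)[None]&(np.arange(640)<465)[None];rect("tip",red,.085)
# held marker line, tool frame
r=(px[...,0]>1.8*px[...,1])&(px[...,0]>50);r[:220]=0;r[350:]=0;r[:,:300]=0;r[:,345:]=0
o=env.get_obs();v,u=np.nonzero(r);zt=o["tool_pos"][2]-.031+.05
Q=np.array([o["eef_rot"].T@(plane(c,x,y,zt)-o["tool_pos"]) for x,y in zip(u,v)])*1000
print("held line tool",Q.mean(0).round(2),Q.min(0).round(1),Q.max(0).round(1),"slope x/z",np.polyfit(Q[:,2],Q[:,0],1).round(4))
E
python3 m.py
```

```text
post 778 mean [553.   16.6] rect ((553.0569458007812, 16.593887329101562), (20.784420013427734, 44.057403564453125), 89.58527374267578) z 0.0494
postcol 599 mean [553.5  18.3] rect ((555.1394653320312, 17.520858764648438), (18.0876407623291, 42.05125045776367), 89.76158142089844) z 0.0495
392 250 279 [0.6352 0.027  0.085 ] 0.0891
396 249 280 [0.6352 0.0311 0.085 ] 0.1008
400 252 277 [0.6351 0.0353 0.085 ] 0.1024
404 253 276 [0.6351 0.0395 0.085 ] 0.0972
408 254 276 [0.6357 0.0437 0.085 ] 0.0976
412 254 276 [0.6357 0.0479 0.085 ] 0.0966
416 254 276 [0.6357 0.0521 0.085 ] 0.0965
420 254 276 [0.6356 0.0563 0.085 ] 0.0977
424 254 276 [0.6356 0.0605 0.085 ] 0.0969
428 254 277 [0.6362 0.0647 0.085 ] 0.0974
432 257 275 [0.6368 0.069  0.085 ] 0.0967
436 258 272 [0.6356 0.073  0.085 ] 0.0911
455 256 277 [0.6373 0.0931 0.085 ] 0.0946
460 256 277 [0.6372 0.0983 0.085 ] 0.0963
465 257 277 [0.6378 0.1037 0.085 ] 0.0966
470 257 277 [0.6378 0.1089 0.085 ] 0.0962
475 257 277 [0.6378 0.1141 0.085 ] 0.0958
480 257 278 [0.6384 0.1195 0.085 ] 0.0952
485 257 278 [0.6383 0.1247 0.085 ] 0.0957
490 258 278 [0.6389 0.1301 0.085 ] 0.0964
495 258 278 [0.6389 0.1353 0.085 ] 0.0962
500 255 281 [0.6389 0.1405 0.085 ] 0.0959
vane 80 mean [614.   80.6] rect ((614.72412109375, 80.66680908203125), (3.037478446960449, 32.152103424072266), 87.43904876708984) z 0.0885
tip 16 mean [594.   80.9] rect ((593.782958984375, 80.79927825927734), (5.664198398590088, 1.988503336906433), 7.823647975921631) z 0.0887
held line tool [  0.79 -19.06   4.84] [ -1.2 -19.4 -22.6] [  2.7 -18.7  30. ] slope x/z [-0.004   0.8124]
```

Call:
{"fn": "play_rows", "kwargs": {
  "plan": [
    [[31,30,-2.5,2.1],[31,40,-2.5,0],[0,40,0,0],[0,0,0,0]]
  ]
}}

```text
t: 6.75
tool_pos: [0.5563, 0.0165, 0.1314]
eef_rot: [[0.05, 0.018, -0.999], [0.999, -0.003, 0.05], [-0.002, -1.0, -0.018]]
wrist_force: [-1.3, -1.2, 0.3]
gripper_width: 0.0096
```

```bash
python3 - <<'E'
from h import *
delta([.5516,.016,.085],88)
E
```

```text
tcp [0.5563 0.0165 0.1314] yaw 87.15 shift mm [-0.6 46.3  5.5] turn -0.85 tilt [ 0.0178 -0.0026] q7 1.523 t 6.75
```

Call:
{"fn": "play_rows", "kwargs": {
  "plan": [
    [[-0.6,15,5.5,-0.8],[0,15,0,0],[0,8,0,0],[0,0,0,0]]
  ]
}}

```text
t: 7.15
tool_pos: [0.5538, 0.0149, 0.0959]
eef_rot: [[0.042, 0.022, -0.999], [0.999, -0.004, 0.042], [-0.003, -1.0, -0.022]]
wrist_force: [-0.6, -0.7, -0.9]
gripper_width: 0.0096
```

```bash
python3 - <<'E'
from h import *
c=grab("side")
delta([.5516,.016,.083],88)
print(env.get_obs()["wrist_force"])
save(c,"s1.png",(260,120,360,220),5)
E
```

```text
tcp [0.5544 0.0149 0.0965] yaw 87.58 shift mm [ 1.  13.5  3.1] turn -0.42 tilt [ 0.0231 -0.0039] q7 1.534 t 7.2
[-0.1610466  -0.82797153 -0.76102123]
```

View pics/s1.png

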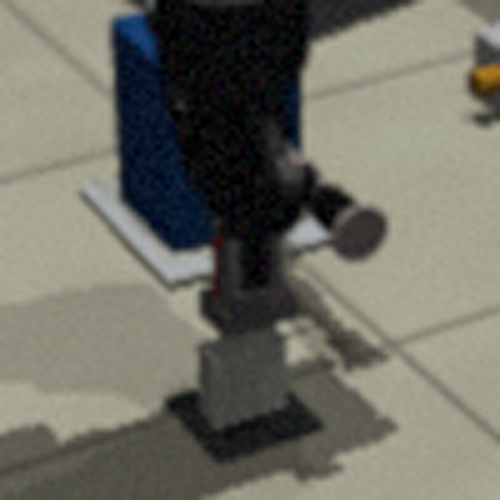

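The marker hangs just above the post (base at crop (240,305), post top at (243,345)) and is lined up with it.

Call:
{"fn": "play_rows", "kwargs": {
  "plan": [
    [[1,6,3.2,-0.4],[0,4,0,0],[0,1,0,0]]
  ]
}}

```text
t: 7.5
tool_pos: [0.5532, 0.0156, 0.0876]
eef_rot: [[0.036, 0.028, -0.999], [0.999, -0.004, 0.036], [-0.003, -1.0, -0.028]]
wrist_force: [-0.1, 0.4, -0.9]
gripper_width: 0.0098
```

```bash
python3 - <<'E'
from h import *
delta([.5516,.016,.081],88);print(env.get_obs()["wrist_force"])
E
```

```text
tcp [0.5532 0.0156 0.0876] yaw 87.92 shift mm [0.3 6.5 1.8] turn -0.08 tilt [ 0.0281 -0.0038] q7 1.538 t 7.5
[-0.0569978   0.3856916  -0.89090283]
```

Call:
{"fn": "play_rows", "kwargs": {
  "plan": [
    [[0.3,6,2,0],[0,1.5,0.3,0]]
  ]
}}

```text
t: 7.7
tool_pos: [0.5518, 0.016, 0.0809]
eef_rot: [[0.037, 0.03, -0.999], [0.999, -0.004, 0.037], [-0.002, -1.0, -0.03]]
wrist_force: [-3.4, 0.3, 14.5]
gripper_width: 0.0095
```

```bash
python3 - <<'E'
from h import *
delta([.5516,.016,.081],88);print(env.get_obs()["wrist_force"])
E
```

```text
tcp [0.5518 0.016  0.0809] yaw 87.9 shift mm [-0.  -0.1  0.2] turn -0.1 tilt [ 0.03   -0.0036] q7 1.538 t 7.7
[-3.39098066  0.25944704 14.53188025]
```

Call:
{"fn": "play_rows", "kwargs": {
  "plan": [
    [[0,0,0,0]]
  ]
}}

```text
t: 7.8
tool_pos: [0.5517, 0.016, 0.0811]
eef_rot: [[0.037, 0.03, -0.999], [0.999, -0.003, 0.037], [-0.002, -1.0, -0.03]]
wrist_force: [-0.3, -0.1, -0.5]
gripper_width: 0.0092
```

Call:
{"fn": "play_rows", "kwargs": {
  "plan": [
    [[0,0,0,0],[0,0,0,0],[0,0,0,0]]
  ],
  "jaw": 0.4
}}

```text
t: 8.1
tool_pos: [0.5516, 0.0161, 0.0807]
eef_rot: [[0.037, 0.03, -0.999], [0.999, -0.003, 0.037], [-0.002, -1.0, -0.03]]
wrist_force: [-0.3, -0.2, 0.5]
gripper_width: 0.0345
```

Call:
{"fn": "play_rows", "kwargs": {
  "plan": [
    [[0,-15,0,0],[0,-30,0,0],[0,-45,0,0],[0,-45,0,0],[0,0,0,0]]
  ]
}}

```text
t: 8.6
tool_pos: [0.5467, 0.0165, 0.218]
eef_rot: [[0.037, 0.025, -0.999], [0.999, -0.004, 0.037], [-0.003, -1.0, -0.025]]
wrist_force: [0.5, 0.3, -0.7]
gripper_width: 0.0343
```

```bash
python3 - <<'E'
from h import *
import pickle
c=grab("wrist");save(c,"w4.png",(240,80,560,320),2.5);pickle.dump(c,open("w4.pkl","wb"))
delta([.5516,.016,.081],88)
P=cloud(c);D=c["depth"]>0
m=D&(P[...,2]>.09)&(P[...,2]<.106)&(abs(P[...,0]-.5516)<.03)&(abs(P[...,1]-.016)<.03)
v,u=np.nonzero(m);Q=np.array([plane(c,x,y,.1)[:2] for x,y in zip(u,v)])*1000
print(len(v),Q.mean(0),cv2.minAreaRect(Q.astype(np.float32)),np.percentile(P[m][:,2],[5,50,95]))
px=c["pixels"].astype(int);r=(px[...,0]>1.8*px[...,1])&(px[...,0]>50)&cv2.dilate(m.astype(np.uint8),np.ones((5,5))).astype(bool)
v,u=np.nonzero(r);Q=np.array([plane(c,x,y,.1)[:2] for x,y in zip(u,v)])*1000
print("red",len(v),Q.mean(0),cv2.minAreaRect(Q.astype(np.float32)),np.polyfit(Q[:,0],Q[:,1],1))
# rod axis in this view
E
```

```text
tcp [0.545  0.0165 0.2155] yaw 87.9 shift mm [  0.2 134.7  -3.8] turn -0.1 tilt [ 0.0205 -0.0042] q7 1.517 t 8.65
506 [553.2326396   16.68359551] ((553.54638671875, 16.52931022644043), (9.298230171203613, 39.191062927246094), 88.19131469726562) [0.09655374 0.09961546 0.10102096]
red 227 [552.95754537  16.97766862] ((552.718017578125, 17.02288055419922), (3.42221736907959, 40.86268615722656), 87.92312622070312) [-3.00048306e-02  3.35690661e+01]
```

View pics/w4.png

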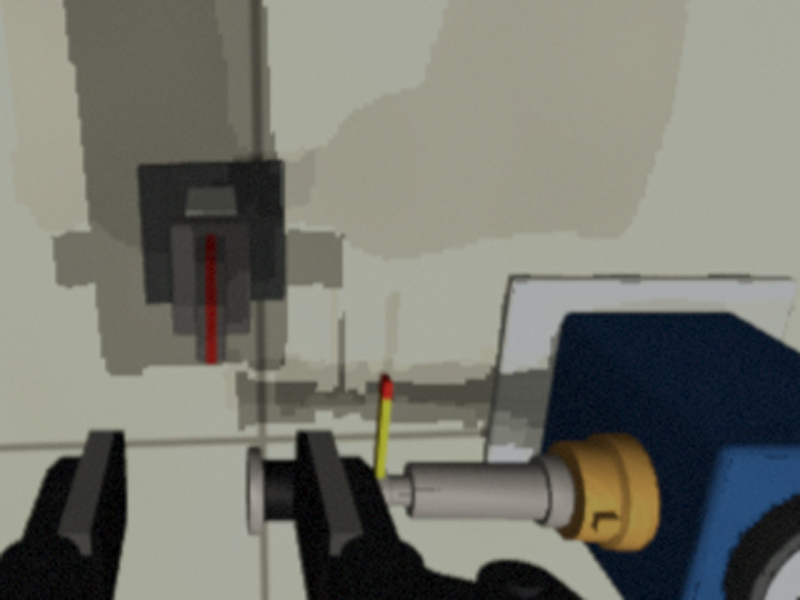

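The marker stands on the post with its line at (210,235)-(210,362) in the crop. It is centred to about 0.5 mm, with line slope -0.030 against -0.036 for the rod normal. The pointer needs about 65.4 mm of travel. On to the knob.

Call:
{"fn": "play_rows", "kwargs": {
  "plan": [
    [[19,0,-44,0],[19,0,-44,0],[0,0,0,8.5],[0,0,0,8.5],[0,0,0,8.5],[0,0,0,8.5],[0,0,0,8.5],[0,0,0,8.5],[0,0,0,8.5],[0,0,0,8.5],[0,0,0,8.5],[0,0,0,8.5],[0,0,0,5],[0,0,0,0]]
  ],
  "jaw": 0.6
}}

```text
t: 10.05
tool_pos: [0.6212, 0.0511, 0.1901]
eef_rot: [[0.998, -0.022, 0.066], [-0.067, -0.012, 0.998], [-0.021, -1.0, -0.014]]
wrist_force: [-0.2, 0.6, -0.7]
gripper_width: 0.0511
```

```bash
python3 - <<'E'
from h import *
import pickle
c=grab("wrist");pickle.dump(c,open("w5.pkl","wb"));save(c,"w5.png")
delta([.6355,.0512,.077],-2.1)
E
```

```text
tcp [0.6211 0.0513 0.1901] yaw -3.71 shift mm [ 16.8 112.7   2.4] turn -1.61 tilt [-0.0226 -0.0122] q7 0.19 t 10.1
```

View pics/w5.png

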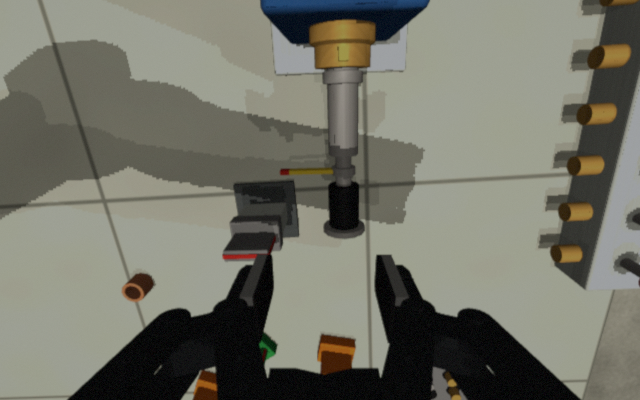

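The knob is at (343,205) with its flange at (343,228), the tube at (342,110), and the pointer runs (285,172)-(335,171). The marker's red line is at (225,256)-(272,240). The knob is slightly right of the jaw centre.

```bash
python3 - <<'E'
from h import *
import pickle
c=pickle.load(open("w5.pkl","rb"));P=cloud(c);D=c["depth"]>0
rod=D&(P[...,2]>.07)&(P[...,2]<.115);C=[]
for v in list(range(85,150,5))+list(range(186,222,4)):
    u=np.nonzero(rod[v]&(abs(np.arange(640)-343)<35))[0]
    p=plane(c,(u.min()+u.max())/2,v,.085);C.append(p)
    if v%20==0 or v>180:print(v,u.min(),u.max(),p.round(4),P[v,u,2].max().round(3))
C=np.array(C);print("dx/dy",np.polyfit(C[:,1],C[:,0],1))
px=c["pixels"].astype(int)
blk=(px.max(2)<45)&(np.arange(400)<240)[:,None]&(np.arange(400)>165)[:,None]&(abs(np.arange(640)-343)<20)[None]
v,u=np.nonzero(blk);print("black rows",v.min(),v.max(),plane(c,343,v.min(),.097),plane(c,343,v.max(),.097))
def line(n,m,z):
    v,u=np.nonzero(m);Q=np.array([plane(c,x,y,z)[:2] for x,y in zip(u,v)])*1000
    print(n,len(v),Q.mean(0).round(1),cv2.minAreaRect(Q.astype(np.float32)),np.polyfit(Q[:,0],Q[:,1],1))
X,Y=np.meshgrid(np.arange(640),np.arange(400))
line("vane",(px[...,0]>110)&(px[...,2]<.5*px[...,0])&(X>275)&(X<335)&(Y>160)&(Y<180),.085)
line("red",(px[...,0]>100)&(px[...,0]>1.9*px[...,1])&(X>215)&(X<280)&(Y>235)&(Y<265),.1)
E
```

```text
100 327 357 [0.6387 0.129  0.085 ] 0.096
120 328 357 [0.6384 0.1152 0.085 ] 0.097
140 328 357 [0.6377 0.1009 0.085 ] 0.097
186 328 358 [0.6364 0.0655 0.085 ] 0.093
190 328 358 [0.6362 0.0623 0.085 ] 0.097
194 328 358 [0.6361 0.059  0.085 ] 0.097
198 328 358 [0.6359 0.0557 0.085 ] 0.097
202 328 358 [0.6358 0.0524 0.085 ] 0.097
206 329 358 [0.636 0.049 0.085] 0.097
210 329 358 [0.6359 0.0456 0.085 ] 0.098
214 329 358 [0.6357 0.0422 0.085 ] 0.097
218 329 358 [0.6355 0.0387 0.085 ] 0.096
dx/dy [0.03638004 0.63405768]
black rows 166 231 [0.63682619 0.08421124 0.097     ] [0.63442654 0.03289441 0.097     ]
vane 1 [611.   78.3] ((611.0022583007812, 78.2862777709961), (0.0, 0.0), 0.0) [ 0.06406382 39.14313841]
red 145 [551.7  17.2] ((551.5546264648438, 17.263341903686523), (3.591249704360962, 26.590322494506836), 86.8192138671875) [-1.12595048e-02  2.33885485e+01]<stdin>:15: RankWarning: Polyfit may be poorly conditioned
```

Call:
{"fn": "play_rows", "kwargs": {
  "plan": [
    [[17,25,2.4,-1.6],[0,30,0,0],[0,10,0,0]]
  ]
}}

```text
t: 10.4
tool_pos: [0.6377, 0.0517, 0.1227]
eef_rot: [[0.999, -0.021, 0.029], [-0.029, -0.012, 1.0], [-0.021, -1.0, -0.013]]
wrist_force: [-0.8, 0.6, 0.0]
gripper_width: 0.0513
```

```bash
python3 - <<'E'
from h import *
delta([.6359,.0512,.077],-2.1)
E
```

```text
tcp [0.6377 0.0517 0.1227] yaw -1.65 shift mm [-0.9 45.7 -0. ] turn 0.45 tilt [-0.021 -0.012] q7 0.252 t 10.4
```

Call:
{"fn": "play_rows", "kwargs": {
  "plan": [
    [[-0.9,20,0,0.45],[0,20,0,0],[0,4,0,0],[0,0,0,0]]
  ]
}}

```text
t: 10.8
tool_pos: [0.6349, 0.0506, 0.0761]
eef_rot: [[0.999, -0.024, 0.032], [-0.033, -0.012, 0.999], [-0.024, -1.0, -0.013]]
wrist_force: [0.8, 0.4, -0.2]
gripper_width: 0.0511
```

```bash
python3 - <<'E'
from h import *
delta([.6359,.0512,.077],-2.1);print(env.get_obs()["wrist_force"])
E
```

```text
tcp [0.6349 0.0506 0.0761] yaw -1.88 shift mm [ 1.  -1.   0.6] turn 0.22 tilt [-0.024  -0.0121] q7 0.278 t 10.8
[ 0.78085841  0.41045018 -0.15092644]
```

Well positioned. I'll close with a firm grip.

Call:
{"fn": "play_rows", "kwargs": {
  "plan": [
    [[1,-1,0.6,0.2],[0,0,0,0],[0,0,0,0],[0,0,0,0],[0,0,0,0],[0,0,0,0]]
  ],
  "jaw": 0,
  "squeeze": 80
}}

```text
t: 11.4
tool_pos: [0.6345, 0.0513, 0.0791]
eef_rot: [[0.999, -0.027, 0.035], [-0.035, -0.012, 0.999], [-0.026, -1.0, -0.012]]
wrist_force: [0.1, -0.4, -3.4]
gripper_width: 0.0218
```

```bash
python3 - <<'E'
from h import *
delta([.6359,.0512,.077],-2.1);print(env.get_obs()["wrist_force"])
E
```

```text
tcp [0.6345 0.0513 0.0791] yaw -2.03 shift mm [1.4 2.1 0. ] turn 0.07 tilt [-0.0267 -0.0115] q7 0.273 t 11.4
[ 0.05548936 -0.40552577 -3.39098333]
```

Call:
{"fn": "play_rows", "kwargs": {
  "plan": [
    [[0,0.1,-8,0],[0,0.1,-10,0],[0,0.1,-10,0],[0,0.1,-10,0],[0,0.1,-10,0],[0,0,0,0]]
  ]
}}

```text
t: 12.0
tool_pos: [0.6329, 0.0078, 0.0791]
eef_rot: [[0.999, -0.027, 0.033], [-0.033, 0.001, 0.999], [-0.027, -1.0, -0.0]]
wrist_force: [-1.1, 5.5, -3.5]
gripper_width: 0.0217
```

```bash
python3 - <<'E'
from h import *
delta([.6345-.0364*.0654,.0513-.0654,.0791],-2.1);print(env.get_obs()["wrist_force"],env.get_obs()["gripper_width"])
E
```

```text
tcp [0.6329 0.0078 0.0791] yaw -1.9 shift mm [ -0.    0.  -21.9] turn 0.2 tilt [-0.027   0.0005] q7 0.347 t 12.0
[-1.14757012  5.47877136 -3.51973524] 0.021695989447087106
```

Call:
{"fn": "play_rows", "kwargs": {
  "plan": [
    [[0,0,-10,0],[0,0,-10,0],[0,0,-4,0],[0,0,-1.5,0]]
  ]
}}

```text
t: 12.4
tool_pos: [0.6322, -0.011, 0.0791]
eef_rot: [[0.999, -0.028, 0.03], [-0.03, 0.012, 0.999], [-0.028, -1.0, 0.011]]
wrist_force: [0.2, 6.4, -2.0]
gripper_width: 0.0215
```

```bash
cat > v.py <<'E'
from h import *
import pickle,sys
print("pose");delta([.6345-.0364*.0654,.0513-.0654,.0791],-2.1)
o=env.get_obs();print(o["wrist_force"],o["gripper_width"])
X,Y=np.meshgrid(np.arange(640),np.arange(400));ux=np.array([.0364,.9993])
for n in("scene","side"):
    c=grab(n);pickle.dump(c,open("f_%s.pkl"%n,"wb"));px=c["pixels"].astype(int)
    u0,v0=proj(c,[.575,.017,.09])
    save(c,n+sys.argv[1]+".png",(int(u0)-40,int(v0)-30,int(u0)+40,int(v0)+30),5)
    w=(abs(X-u0)<40)&(abs(Y-v0)<35)
    y=w&(px[...,0]>90)&(px[...,1]>.7*px[...,0])&(px[...,2]<.5*px[...,0])
    r=w&(px[...,0]>80)&(px[...,1]<.55*px[...,0])&(px[...,2]<.6*px[...,0])
    for nm,m,z in(("vane",y,.089),("red",r,.1)):
        v,u=np.nonzero(m)
        if len(v)==0: print(n,nm,0);continue
        Q=np.array([plane(c,a,b,z)[:2] for a,b in zip(u,v)])
        print(n,nm,len(v),"px",u.mean().round(1),v.mean().round(1),"xy",(Q.mean(0)*1e3).round(1),"s",(Q@ux*1e3).mean().round(2),"x-range",(Q[:,0].min()*1e3).round(),(Q[:,0].max()*1e3).round())
E
python3 v.py 1
python3 -c "
import cv2,numpy as np
cv2.imwrite('pics/v1.png',np.hstack([cv2.imread('pics/%s1.png'%n) for n in('scene','side')]))"
```

```text
pose
tcp [ 0.6322 -0.011   0.0791] yaw -1.72 shift mm [ 0.  -0.  -3.1] turn 0.38 tilt [-0.0278  0.0121] q7 0.385 t 12.4
[ 0.15444521  6.35017933 -2.02135882] 0.02154689086418173
scene vane 10 px 381.5 245.3 xy [625.1 153.5] s 176.16 x-range 620.0 631.0
scene red 3 px 311.0 181.7 xy [ 553.  -138.7] s -118.47 x-range 548.0 557.0
side vane 33 px 312.3 148.5 xy [634.6 140.8] s 163.76 x-range 589.0 660.0
side red 2 px 308.5 171.0 xy [554.7  17.3] s 37.45 x-range 554.0 556.0
```

View pics/v1.png

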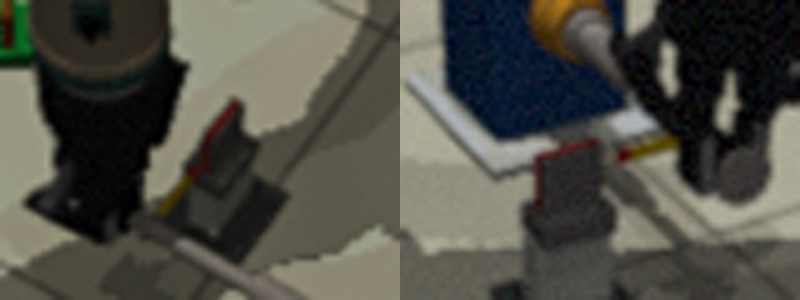

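The scene crop shows the yellow vane ending near the marker's red end-line at (195,172). The side crop has the pointer tip at (622,155) and the red line at (540-600,148), so they are nearly level. The wrist camera will give a sharper measurement.

```bash
cat > wv.py <<'E'
from h import *
import pickle,sys
c=grab("wrist");pickle.dump(c,open("f_wrist.pkl","wb"));save(c,"wf%s.png"%sys.argv[1],s=1.25)
for p in([.553,.0168,.1],[.571,.0162,.1],[.535,.0175,.1],[.593,.015,.085],[.62,.014,.085]): print(p,np.round(proj(c,p),1))
px=c["pixels"].astype(int);X,Y=np.meshgrid(np.arange(640),np.arange(400))
u0,v0=proj(c,[.58,.0165,.09]);w=(abs(X-u0)<110)&(abs(Y-v0)<60)
y=w&(px[...,0]>60)&(px[...,1]>.65*px[...,0])&(px[...,2]<.5*px[...,0])
r=w&(px[...,0]>60)&(px[...,1]<.5*px[...,0])&(px[...,2]<.6*px[...,0])
for nm,m in(("yel",y),("red",r)):
    k,l,s,ce=cv2.connectedComponentsWithStats(m.astype(np.uint8))
    for i in range(1,k):
        if s[i,4]>8:print(nm,ce[i].round(1),s[i])
E
python3 wv.py 1; python3 -c "
from h import *
delta([.6345-.0364*.0654,.0513-.0654,.0791],-2.1)"
```

```text
[0.553, 0.0168, 0.1] [117.9 251.1]
[0.571, 0.0162, 0.1] [162.5 251.8]
[0.535, 0.0175, 0.1] [ 73.5 250.2]
[0.593, 0.015, 0.085] [229.4 237.7]
[0.62, 0.014, 0.085] [290.5 238.8]
yel [266.3 232.7] [228 226  77  15 979]
red [139.2 247.8] [ 86 218 118  38 925]
red [220.5 232. ] [211 225  21  15 215]
tcp [ 0.6322 -0.0107  0.0791] yaw -1.7 shift mm [ 0.  -0.  -3.4] turn 0.4 tilt [-0.0278  0.0121] q7 0.385 t 12.55
```

View pics/wf1.png

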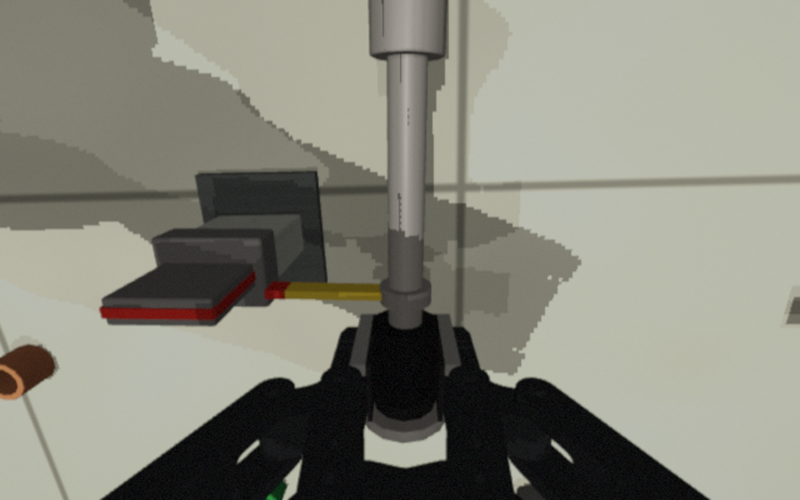

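The wrist view shows the red line across the blade top at (102-212,313), turning down the blade's end to (252,277). The vane is at (270-383,292), with its top edge lowest in the image at v≈300. I'll compute the offset from these edges.

```bash
cat > g.py <<'E'
from h import *
import pickle
c=pickle.load(open("f_wrist.pkl","rb"));px=c["pixels"].astype(int);ux=np.array([.0364,.9993])
R=(px[...,0]>60)&(px[...,1]<.5*px[...,0]);Yl=(px[...,0]>60)&(px[...,2]<.5*px[...,0])
L=[];V=[]
for u in range(92,160,3):
    v=np.nonzero(R[200:300,u])[0]+200
    if len(v): L.append(plane(c,u,(v.min()+v.max())/2,.1)[:2]@ux*1e3);wl=len(v)
u0=proj(c,[.600,0.015,.089])[0];
for u in range(240,296,4):
    v=np.nonzero(Yl[190:290,u])[0]+190
    if len(v): V.append([plane(c,u,v.max()+.5,.089)[:2]@ux*1e3+1.5,plane(c,u,v.min()-.5,.081)[:2]@ux*1e3-1.5])
V=np.array(V)
print("line s",np.mean(L).round(2),np.round(L[::5],2),wl,"vane s outer/inner",V.mean(0).round(2),V[::4,0].round(2))
E
python3 g.py
```

```text
line s 37.23 [37.18 37.31 37.21 37.11 37.23] 9 vane s outer/inner [39.55 39.2 ] [39.65 39.77 39.44 39.56]
```

Call:
{"fn": "play_rows", "kwargs": {
  "plan": [
    [[0,0,-3.2,0],[0,0,-0.8,0]]
  ]
}}

```text
t: 12.75
tool_pos: [0.6322, -0.0108, 0.0791]
eef_rot: [[0.999, -0.028, 0.029], [-0.028, 0.018, 0.999], [-0.029, -0.999, 0.017]]
wrist_force: [0.5, 7.6, -3.5]
gripper_width: 0.0216
```

```bash
cat >> g.py <<'E'
xf=.5713;E=[]
k,l=cv2.connectedComponents(R.astype(np.uint8))
for v in range(222,246,3):
    u=np.nonzero(R[v,:207])[0];u=u[u>165]
    if len(u):
        o,d=ray(c,(u.min()+u.max())/2,v);p=o+d*(xf-o[0])/d[0];E.append([p[2]*1e3,p[:2]@ux*1e3])
print("end line z,s",np.round(E,1).tolist())
o=env.get_obs();print(o["tool_pos"],o["wrist_force"],o["gripper_width"],o["t"])
E
python3 wv.py 2; python3 g.py; python3 v.py 2
```

```text
[0.553, 0.0168, 0.1] [118.1 250.4]
[0.571, 0.0162, 0.1] [162.7 251.1]
[0.535, 0.0175, 0.1] [ 73.8 249.4]
[0.593, 0.015, 0.085] [229.6 237.3]
[0.62, 0.014, 0.085] [290.7 238.5]
yel [266.7 232.5] [228 225  78  15 972]
red [138.5 247.4] [ 86 218 118  37 910]
red [220.6 231.5] [211 225  21  15 213]
line s 37.23 [37.3  37.21 37.12 37.25 37.38] 8 vane s outer/inner [39.53 39.08] [39.94 39.61 39.28 39.42]
end line z,s [[65.4, 35.7], [67.5, 34.9], [72.2, 35.2], [75.1, 34.9], [78.4, 34.8], [81.1, 34.6], [85.9, 35.3], [87.9, 34.8]]
[ 0.63219315 -0.01044725  0.07909706] [ 0.01090873  6.76891558 -2.65672709] 0.021712624765893185 12.8
pose
tcp [ 0.6322 -0.0104  0.0791] yaw -1.62 shift mm [ 0.  -0.1 -3.7] turn 0.48 tilt [-0.0282  0.018 ] q7 0.39 t 12.8
[ 0.01090873  6.76891558 -2.65672709] 0.021712624765893185
scene vane 9 px 381.1 245.2 xy [625.5 152.5] s 175.13 x-range 620.0 631.0
scene red 3 px 311.0 181.7 xy [ 553.  -138.7] s -118.47 x-range 548.0 557.0
side vane 29 px 311.6 146.3 xy [639.5 152.9] s 176.02 x-range 592.0 663.0
side red 1 px 309.0 171.0 xy [555.9  16.6] s 36.83 x-range 556.0 556.0
```

Call:
{"fn": "play_rows", "kwargs": {
  "plan": [
    [[0,0,-4,0],[0,0,-4,0]]
  ]
}}

```text
t: 13.1
tool_pos: [0.6321, -0.0137, 0.0791]
eef_rot: [[0.999, -0.029, 0.027], [-0.026, 0.024, 0.999], [-0.029, -0.999, 0.023]]
wrist_force: [-0.6, 8.2, -2.3]
gripper_width: 0.0219
```

```bash
python3 wv.py 3 >/dev/null; python3 g.py; python3 - <<'E'
from h import *
import pickle
ux=np.array([.0364,.9993])
for f in("w3.pkl","w4.pkl"):
    c=pickle.load(open(f,"rb"));px=c["pixels"].astype(int);X,Y=np.meshgrid(np.arange(640),np.arange(400))
    # vane: rows, full column extent of strip; camera is at smaller y -> sees outer face; use right edge (top inner z=.089) & left edge (z=.081 outer)
    u0,v0=proj(c,[.61,.081,.085]);m=(abs(X-u0)<12)&(px[...,0]>110)&(px[...,1]>100)&(px[...,2]<.6*px[...,0])&(abs(Y-v0)<20)
    S=[]
    for v in np.unique(np.nonzero(m)[0]):
        u=np.nonzero(m[v])[0]; S.append([plane(c,u.max()+.5,v,.089)[:2]@ux*1e3-1.5,plane(c,u.min()-.5,v,.081)[:2]@ux*1e3+1.5,len(u)])
    print(f,c["c2w"][:3,3],np.mean(S,0).round(2),len(S))
c=pickle.load(open("w4.pkl","rb"));px=c["pixels"].astype(int);r=(px[...,0]>1.8*px[...,1])&(px[...,0]>50)
S=[]
for v in range(176,224,4):
    u=np.nonzero(r[v,300:350])[0]+300
    if len(u):S.append(plane(c,u.mean(),v,.1)[:2]@ux*1e3)
print("w4 line s",np.round(S,2))
E
```

```text
line s 37.23 [37.11 37.25 37.39 37.09 37.23] 9 vane s outer/inner [36.57 36.25] [36.42 36.58 36.73 36.42]
end line z,s [[71.2, 35.0], [76.1, 35.4], [79.3, 35.2], [85.0, 36.1], [85.8, 35.0], [89.1, 35.1], [93.3, 35.6], [95.2, 35.1]]
[ 0.63206337 -0.01427313  0.07912337] [ 0.84174592  7.33120375 -2.96775218] 0.021246206732517856 13.15
w3.pkl [ 0.46183339 -0.04484227  0.37400378] [101.2  104.51   3.24] 29
w4.pkl [0.46068086 0.0208887  0.34703233] [101.1  102.94   3.32] 31
w4 line s [36.76 36.75 37.16 37.16 37.15 37.15 37.15 37.15 37.14 37.14 37.14 37.14]
```

```bash
python3 - <<'E'
from h import *
for i in range(6):
    env.camera("wrist");o=env.get_obs();print(o["t"].__round__(2),(o["tool_pos"]*1e3).round(2),o["wrist_force"].round(1))
E
python3 wv.py 4 >/dev/null; python3 g.py
```

```text
13.2 [632.07 -14.27  79.09] [ 0.2  7.2 -2.6]
13.25 [632.07 -14.19  79.11] [ 0.   6.5 -2.5]
13.3 [632.08 -14.09  79.1 ] [-0.6  7.1 -2.9]
13.35 [632.09 -14.06  79.1 ] [ 0.1  6.3 -3.5]
13.4 [632.07 -14.03  79.09] [-0.3  7.9 -2.3]
13.45 [632.07 -14.02  79.1 ] [-0.7  7.4 -2.8]
line s 37.24 [37.22 37.36 37.06 37.2  37.33] 9 vane s outer/inner [36.23 35.86] [36.08 36.23 36.38 36.07]
end line z,s [[73.2, 35.4], [77.0, 35.4], [81.6, 35.8], [83.3, 35.1], [87.5, 35.4], [90.7, 35.4], [94.1, 35.6], [95.6, 34.9]]
[ 0.63211749 -0.0140062   0.07914169] [ 0.08086629  6.91763408 -2.63870557] 0.02173063128279867 13.5
```

Call:
{"fn": "play_rows", "kwargs": {
  "plan": [
    [[0,0,-0.7,0]]
  ]
}}

```text
t: 13.6
tool_pos: [0.6321, -0.013, 0.0791]
eef_rot: [[0.999, -0.029, 0.027], [-0.026, 0.026, 0.999], [-0.029, -0.999, 0.025]]
wrist_force: [0.2, 5.7, -3.2]
gripper_width: 0.0219
```

```bash
python3 - <<'E'
from h import *
for i in range(8):
    env.camera("side");o=env.get_obs();print(o["t"].__round__(2),(o["tool_pos"]*1e3).round(2),o["wrist_force"].round(1))
E
python3 wv.py 5 >/dev/null; python3 g.py
```

```text
13.65 [632.15 -12.85  79.14] [ 0.4  6.9 -3.5]
13.7 [632.1  -12.83  79.1 ] [-0.5  7.2 -2.6]
13.75 [632.13 -12.85  79.11] [ 1.1  7.  -3.7]
13.8 [632.14 -12.85  79.12] [-0.5  7.7 -3.5]
13.85 [632.13 -12.84  79.12] [-0.6  7.  -2.4]
13.9 [632.12 -12.85  79.12] [ 0.2  7.5 -3.3]
13.95 [632.12 -12.83  79.13] [-0.1  7.  -3.9]
14.0 [632.11 -12.85  79.11] [-0.5  7.5 -3.2]
line s 37.2 [36.96 37.1  37.24 37.38 37.31] 9 vane s outer/inner [37.4  37.06] [37.65 37.33 37.49 37.18]
end line z,s [[71.2, 35.8], [73.7, 35.2], [77.1, 35.0], [82.0, 35.6], [85.1, 35.5], [87.6, 35.1], [90.7, 35.1], [95.6, 36.0]]
[ 0.63212133 -0.01285512  0.07911092] [ 0.48009107  7.87358286 -2.93073273] 0.02186220654283599 14.05
```

```bash
python3 v.py 3 >/dev/null; python3 -c "
import cv2,numpy as np
a=cv2.imread('pics/wf5.png')[180:420,80:480];b=cv2.imread('pics/side3.png')[:240]
cv2.imwrite('pics/fin.png',np.hstack([a,b]))"
```

```text
(no output)
```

View pics/fin.png

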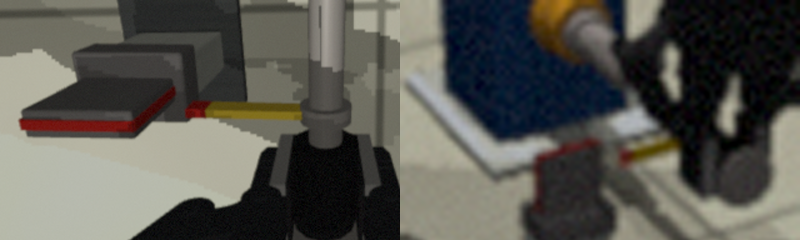

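The wrist crop shows the vane (198-300,110), extended, meeting the blade's end line at about (153,109), its mid height. The side crop agrees, with the tip at (627,156). Handing in.

```bash
python3 -c "
from h import *
env.hand_in();o=env.get_obs();print(o['t'],o['tool_pos'],o['wrist_force'],o['gripper_width'])"
```

```text
the job is handed in; nothing more can be done
the job is handed in; nothing more can be done
```

The grey marker is standing on the post and released. I then pulled the knob out about 64 mm and handed the job in at about 14 s, still gripping it; no verdict was reported.

- **Marker:** the wrist view after release put it within about 0.5 mm of the post's centre. Its red line was about 0.3° off square to the rod.
- **Pointer:** in the last close wrist view it was at 37.2 mm along the rod, against 37.2 mm for the red line. The hand position stayed constant to 0.02 mm for the last 0.4 s before hand-in.
- **Other pointer checks:** an estimate from arm travel agreed only to within about 0.5 mm. A cruder one from the line down the blade's end read 35.4 mm, about 1.8 mm lower. I put that down to the assumed position of the end face, because its heights also came out too low. The side view looked level.
- **Corrections on the way:** I first pulled about 1 mm too far and eased it back. The tool also leaned by up to about 2°, which the moves cannot correct; the marker still settled flat.
- **After hand-in:** I could not read the state again, so the final second is unchecked.

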